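# Switch off the warming plate by feel and close its shutter

### The arm

A 6-joint arm with a two-finger parallel gripper is mounted at the origin on the work surface. World frame = base frame: x ahead of the robot, y to its left, z up, the work surface at z = 0. Lengths are in m, angles in rad, forces in N, time in s.
With the tool pointing down it reaches from about 0.425 to 0.925 m from the base axis. Payload 12.5 kg.
Tool frame: the origin (TCP) lies between the finger pads; the fingertips stand 19 mm ahead of it and the grasp point (between the pads) is the TCP (bot.tcp_to_tips is the z of the fingertips in the tool frame, in m); z points along the fingers, y is the line along which they close (so a half turn about z gives the same grasp; the last joint's range is limited). The gripper opens to 85 mm and grips with 20 to 120 N. Pads are 22 mm wide; open, the fingers measure 114 mm over their backs; the gripper's body (76 mm by 85 mm) begins 54 mm behind the grasp point. The pads swing forward as they close: fully open they stand 13 mm farther back than shut.
Start: joints at [-1.424, 0.491, 1.559, -0, 1.092, -0.106], TCP at [0.156, -0.605, 0.25] pointing down, gripper open.
Joint ranges: [-3.1, 3.1], [-0.84, 2.19], [0.05, 2.79], [-1.13, 4.28], [0.06, 2.93], [-2.69, 2.69]. Speed limits (rad/s): [2.22, 2.22, 2.79, 3.14, 3.14, 3.14].

### API

Orientations are given as a rotation vector (axis times angle).
In Python, from station import monitor, camera, bot, find_in, masks_of, pinpoint gives the robot as it stands.
- The arm moves only by the tool arm_command, never from a script. Its arguments are lists of equal length, an entry for each row: "linear": the shift along the tool's x, y, z in m, a list of three; "turn": the turn, a rotation vector about the tool's x, y, z in rad, a list of three. In form: {"linear": [[x, y, z], ...], "turn": [[rx, ry, rz], ...]}. A call has 1 to 5 rows; each row shifts and turns the commanded pose from where the row before left it, along the tool's axes as they then stand; what a row does not reach is not made up. A row lasts 1/8 s, in which the tool goes at most 62.5 mm and 10.7 degrees, less where a joint would pass 70% of its speed; a pose out of reach is approached as far as the arm can. A call is refused whole if a number of a shift passes 0.0625 or a number of a turn 0.188, either way. A call with a gripper value outside its range is refused whole. "fingers" is the closure, from 0 (fully open) to 1 (shut), set as the call begins (left out, the last holds). The fingers move at their own pace and stop on an object; the grip force is fixed at half the most. Time passes only in rows, so rows that do not move let the fingers close. It gives the time, the measured TCP pose, the force, the opening and the grip force at its end, in the units of the state.
- monitor.observe(): the state, without advancing time (a new reading comes with each control period).
- camera(name): name is "side" or "top" or "wrist"; returns a dict with "pixels" (480x640x3 uint8, blue, green, red), "depth" (480x640 float32, m along the optical axis (not along the pixel's ray), 0 where there is no reading), "fx", "fy", "cx", "cy" (pixels), "R" (3x3) and "t" (3): a world point X has camera coordinates R X + t; the wrist camera has in their place "mount" (4x4, takes a point from camera to tool coordinates, whose origin is the TCP and whose axes are the flange's). Camera axes: x right, y down, z forward; pixel columns grow to the right and rows downward; lengths in m; the calibration is good to about 2 mm. A picture is of the moment at which its call begins: read the wrist's pose just before it.
- bot.finish_job(): hands the job in; it is judged then, once.
Trained networks look in a picture, given as the dict that the camera call returned (one of the last four; its "shot" number tells which), for a name from the list of things; names that differ only in an ending like _2 or _b are one class to them, and where a whole thing is asked for, a point or a joint stands for the part that bears it (a point fixed in the world has none). Each returns a list of dicts, best first, with "score" (0 to 1); they miss things now and then, are a little off and sometimes report something else, mostly with a low value. They report only what shows in the picture. A call takes as long as a camera call.
- find_in(name, picture): "extent" ([left, top, right, bottom] in pixels, round what is visible of it).
- masks_of(name, picture): "region" (480x640 bool, what is visible of it) and "extent" ([left, top, right, bottom] in pixels, round what is visible of it).
- pinpoint(name, picture): "xy" ([column, row] in pixels: a listed point, or the origin of a listed thing).
The state is a dict: "clock": time; "qpos": joint angles; "qd": joint speeds; "joint_torque": joint torques, N m; "ee_pos": TCP position; "tcp_rot": TCP orientation; "ft_force": force on the tool from outside, world axes, zero at the start; "torque": the same for the moment, N m; "width": finger opening in m; "grip_force": force on a finger pad.
Only numpy, scipy, OpenCV 4.12 (cv2) and the standard library are available. Lean on these libraries where they do the work, as an engineer would, in place of code of your own. Each camera call takes 0.05 s, during which the arm holds its last target. There are 200 camera calls.

### The job

The bench is about to be washed down: make sure that all three push-lock switches on the warming plate's control box are off, then pull the shutter fully shut over them. Each full press clicks a switch over, and the rubber boots look the same on or off, so feel each one lightly first and click only what is locked in; never press a switch with more than 25 N (a firm thumb), and leave the other things on the bench and on the box where they stand.

Things in the scene. Friction and masses are not known exactly. Their poses are not given: they have to be found in the camera images.
- panel: white control box of a warming plate, fixed; 240 mm along its x, 250 along its y, 70 high. Origin: centre of its underside; its front (-x) faces the robot. Three alike switches stand on its top in a row along its y, 35 mm in front of its centre, at y = -65, 0, +65 mm. Rails at y = +-108 mm (96 mm above the bench) carry the shutter
- switch_a: push-lock switch at one of the three places (drawn anew): steel bezel 38 mm wide, 4 mm high on the box's top; origin under its centre. A full press of its boot (12 to 14 mm down from rest, about 8 N, then a rubber bumper of 2.5 N/mm) and release clicks it off-to-on or on-to-off; under 10 mm clicks nothing. Press at 30 mm/s or slower
- switch_a_top (a point): top centre at rest of its black rubber boot (26 mm wide, 22 mm above the box's top, the same on or off). Pressed, the boot gives softly: 0.5 N, + 0.15 N/mm. Off: after 1.5 mm it meets the sprung plunger, + 4 N at once. On (locked in): soft for about 7 mm, under 2 N, then the plunger, which yields only at + 5 N and more, up to the full press
- catch_a: the catch hidden in the box inside switch_a, always at that switch's origin, so its place tells nothing. It carries the locked plunger's spring load (about 5 N) while the switch is on, nothing when off
- switch_b: push-lock switch at one of the three places (drawn anew): steel bezel 38 mm wide, 4 mm high on the box's top; origin under its centre. A full press of its boot (12 to 14 mm down from rest, about 8 N, then a rubber bumper of 2.5 N/mm) and release clicks it off-to-on or on-to-off; under 10 mm clicks nothing. Press at 30 mm/s or slower
- switch_b_top (a point): top centre at rest of its black rubber boot (26 mm wide, 22 mm above the box's top, the same on or off). Pressed, the boot gives softly: 0.5 N, + 0.15 N/mm. Off: after 1.5 mm it meets the sprung plunger, + 4 N at once. On (locked in): soft for about 7 mm, under 2 N, then the plunger, which yields only at + 5 N and more, up to the full press
- catch_b: the catch hidden in the box inside switch_b, always at that switch's origin, so its place tells nothing. It carries the locked plunger's spring load (about 5 N) while the switch is on, nothing when off
- switch_c: push-lock switch at one of the three places (drawn anew): steel bezel 38 mm wide, 4 mm high on the box's top; origin under its centre. A full press of its boot (12 to 14 mm down from rest, about 8 N, then a rubber bumper of 2.5 N/mm) and release clicks it off-to-on or on-to-off; under 10 mm clicks nothing. Press at 30 mm/s or slower
- switch_c_top (a point): top centre at rest of its black rubber boot (26 mm wide, 22 mm above the box's top, the same on or off). Pressed, the boot gives softly: 0.5 N, + 0.15 N/mm. Off: after 1.5 mm it meets the sprung plunger, + 4 N at once. On (locked in): soft for about 7 mm, under 2 N, then the plunger, which yields only at + 5 N and more, up to the full press
- catch_c: the catch hidden in the box inside switch_c, always at that switch's origin, so its place tells nothing. It carries the locked plunger's spring load (about 5 N) while the switch is on, nothing when off
- shutter (a joint): travel of the steel shutter (96 x 200 x 4 mm) that slides on the rails towards the box's front (its -x), over the switches: 0 = open, behind them; 0.085 m = fully shut on its stop. Starts up to 12 mm from open; friction about 3 N. Underside 5 mm above the boots, top 101 mm above the bench
- shutter_handle (a point): centre of the top edge of the shutter's black upright handle, on the shutter's front edge: 10 mm thick along the box's x, 80 mm long along its y, its top 132 mm above the bench, 31 mm above the shutter; moves with the shutter, axes parallel to the box's
- nozzle: steel piping nozzle, a cone 26 mm across and 38 mm high, standing on the box's front ledge near its +y end; bystander, leave alone. Origin: centre of its underside
- cutter: steel ring cutter, 34 mm across, 26 mm high, standing on the box's front ledge near its -y end; bystander, leave alone. Origin: centre of its underside
- palette_knife: palette knife with black handle, 280 mm long, lying on the bench to the left; bystander, leave alone. Origin: centre of its underside
- rolling_pin: wooden rolling pin, 380 mm long, 44 mm thick, lying on the bench to the right; bystander, leave alone. Origin: centre of its underside
- jar: lidded glass jar, 66 mm across, 90 mm high; bystander, leave alone. Origin: centre of its underside
- bowl: steel bowl, 120 mm across, 55 mm high; bystander, leave alone. Origin: centre of its underside
- disc_tray: shallow aluminium tray, 140 x 100 x 20 mm; bystander, leave alone. Origin: centre of its underside

How it is judged:
By the outcome, as a careful person would: the job done as asked, in the order asked, and still so for the second after the job is handed in, with the robot touching nothing.
It also fails if it takes over 61 s, if anything falls off the work surface, if the arm or the gripper's body presses on something with over 40 N, if the wrist force passes 120 N, or if a joint passes its speed limit or range.

## Working session

There is one attempt and no reset: what is moved stays moved. The work goes in short steps, Python scripts to look and compute and a tool call to move; the robot and the scene stay as the last step left them, time stands still between calls to the robot, and variables do not carry over. Pictures are saved under pics/ and viewed, at most 10 in all, crops included, and the job is handed in when it is done.

Besides the shell and the picture viewer there is one more tool, called after ">>>" as name(argument=value, ...) on one line, values as JSON. arm_command: Moves the arm, as the interface text tells. Its arguments: {"type":"object","properties":{"linear":{"type":"array","items":{"type":"array","items":{"type":"number"}}},"turn":{"type":"array","items":{"type":"array","items":{"type":"number"}}},"fingers":{"type":"number"}},"required":["linear","turn"]}

```bash
ls; mkdir -p pics
cat > h.py <<'E'
import numpy as np, cv2
from scipy.spatial.transform import Rotation as Ro
from station import monitor, camera, bot, find_in, masks_of, pinpoint
def world(p,u,v,d=None):
    d=p['depth'][int(round(v)),int(round(u))] if d is None else d
    c=np.array([(u-p['cx'])/p['fx']*d,(v-p['cy'])/p['fy']*d,d])
    return p['R'].T@(c-p['t'])
def ray(p,u,v):
    c=np.array([(u-p['cx'])/p['fx'],(v-p['cy'])/p['fy'],1]); return -p['R'].T@p['t'], p['R'].T@c
def tri(p,a,q,b):
    o1,d1=ray(p,*a);o2,d2=ray(q,*b)
    s=np.linalg.lstsq(np.c_[d1,-d2],o2-o1,rcond=None)[0]
    x,y=o1+s[0]*d1,o2+s[1]*d2
    return (x+y)/2,np.linalg.norm(x-y)
E
python3 - <<'E'
from h import *
s=monitor.observe(); print(s)
T=camera('top');S=camera('side')
cv2.imwrite('pics/top.png',T['pixels']);cv2.imwrite('pics/side.png',S['pixels'])
for n in ['panel','switch_a_top','shutter_handle','nozzle','cutter']:
  for nm,p in (('T',T),('S',S)):
    for r in pinpoint(n,p)[:4]:
        u,v=r['xy']; 
        print(n,nm,round(r['score'],2),np.round(r['xy'],1),np.round(world(p,u,v),4) if 0<=u<639 and 0<=v<479 else '')
E
```

```text
pics
{'clock': 0.0, 'qpos': array([-1.42360422e+00,  4.91563597e-01,  1.55950748e+00, -1.46747628e-05,
        1.09169453e+00, -1.05562639e-01]), 'qd': array([-0.00064958, -0.0007532 ,  0.00031668,  0.00043552,  0.00067545,
        0.00070249]), 'joint_torque': array([-1.33041780e-03, -6.18453097e+01, -2.61600691e+01, -1.49004645e-04,
        3.94581977e-03, -3.97959843e-05]), 'ee_pos': array([ 0.15630276, -0.6049024 ,  0.24970524]), 'tcp_rot': array([-3.11537404e+00, -3.95833014e-01,  5.87709343e-05]), 'ft_force': array([1.17840812e-03, 1.19746806e+00, 1.29022081e-01]), 'torque': array([-0.03171699, -0.02313783,  0.0219126 ]), 'grip_force': 0.0, 'width': 0.08548551016153569}
panel T 0.95 [304.9 191.9] [0.6003 0.0906 0.0718]
panel T 0.34 [199.2 203.1] [0.5866 0.3838 0.0037]
panel S 0.84 [270.2 276.1] [0.5824 0.2116 0.106 ]
switch_a_top T 0.7 [324.3 202.2] [0.5684 0.0407 0.095 ]
switch_a_top T 0.68 [208.5 296. ] [0.3334 0.3427 0.0894]
switch_a_top T 0.57 [275.6 195.8] [0.588  0.1666 0.0941]
switch_a_top S 0.64 [287.4 234.7] [0.5691 0.0352 0.0907]
shutter_handle T 0.6 [302.1 181.5] [0.6223 0.097  0.1036]
shutter_handle S 0.97 [264.  234.6] [0.6204 0.0915 0.1354]
nozzle T 0.46 [263.8 222. ] [0.5217 0.1993 0.0818]
nozzle S 0.42 [292.5 286.5] [0.5268 0.2116 0.0749]
cutter T 0.4 [339.4 230.5] [0.4957 0.0024 0.0761]
cutter S 0.58 [313.5 239. ] [0.4975 0.0264 0.0744]
```

View pics/top.png

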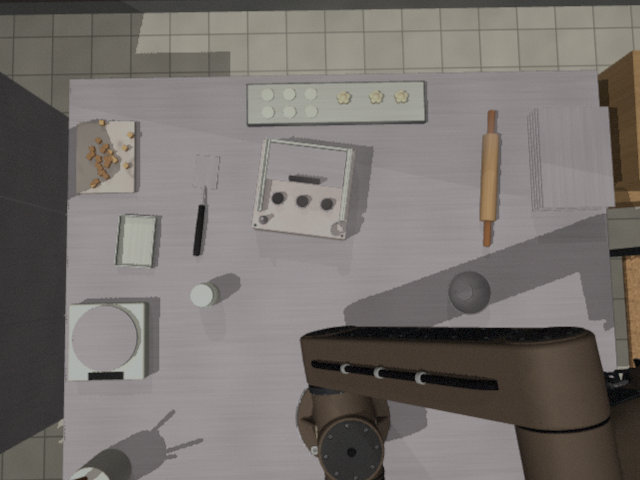

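View pics/side.png

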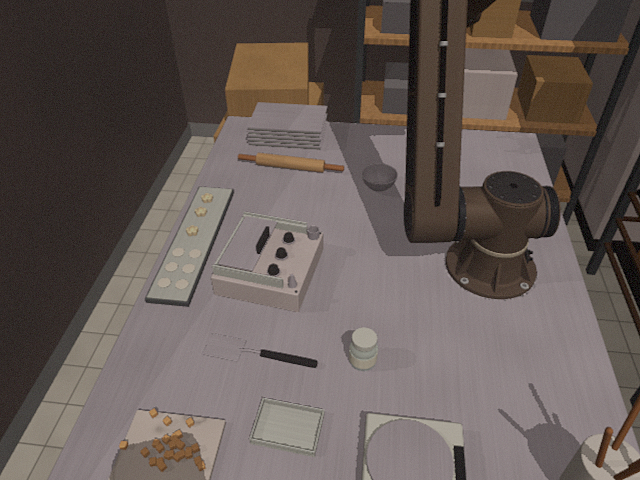

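Top view: the box is centred near (304,190), with the boots at (278,198), (302,201) and (327,204). The handle is at (304,180), the nozzle at (264,219) and the cutter at (340,229). The side view agrees: boots at (289,237), (281,253) and (273,269), handle at (263,238). Next I'll measure these from both views.

Run:
```python
from h import *
T=camera('top');S=camera('side')
def blobs(p,box,thr=75):
    x0,y0,x1,y1=box; g=p['pixels'][y0:y1,x0:x1].max(2)
    n,l,st,c=cv2.connectedComponentsWithStats((g<thr).astype(np.uint8))
    return [(c[i]+[x0,y0],st[i,4],st[i,:4]+[x0,y0,0,0]) for i in range(1,n) if st[i,4]>25]
for nm,p,b in (('T',T,(255,165,350,215)),('S',S,(250,220,300,280))):
    for c,a,st in blobs(p,b):
        l,t,w,h=st; y,x=np.mgrid[t:t+h,l:l+w].reshape(2,-1); 
        W=np.array([world(p,i,j) for i,j in zip(x,y)]); d=p['pixels'][y,x].max(1)<75; W=W[d]
        zt=np.percentile(W[:,2],90); k=W[W[:,2]>zt-.006]
        print(nm,np.round(c,1),a,st,'ztop',round(zt,4),'mid of top',np.round((k.min(0)+k.max(0))/2,4),len(k), np.round(np.median(k,0),4))
```

```text
T [303.7 179.4] 145 [289 176  31   8] ztop 0.135 mid of top [0.5026 0.0917 0.7783] 82 [0.6246 0.0928 0.1326]
T [277.4 197.9] 95 [272 193  11  11] ztop 0.0941 mid of top [0.5852 0.1632 0.0921] 64 [0.585  0.1632 0.0922]
T [301.9 200.9] 88 [297 196  11  11] ztop 0.0946 mid of top [0.5757 0.0997 0.0944] 62 [0.5758 0.0997 0.0922]
T [326.6 204. ] 91 [322 199  11  11] ztop 0.0941 mid of top [0.4753 0.0505 0.7578] 59 [0.5666 0.0362 0.0919]
S [262.3 240. ] 169 [256 227  14  27] ztop 0.1339 mid of top [0.6246 0.0958 0.1326] 83 [0.6236 0.0983 0.1323]
S [288.2 237.4] 85 [284 232  10  11] ztop 0.0936 mid of top [0.4584 0.5746 0.5828] 42 [0.5652 0.0391 0.092 ]
S [280.9 252.9] 90 [276 248  11  11] ztop 0.0947 mid of top [0.5749 0.1029 0.0934] 44 [0.5759 0.1033 0.0927]
S [273.  269.5] 97 [268 264  11  12] ztop 0.0937 mid of top [0.5844 0.166  0.0916] 50 [0.5843 0.1668 0.0922]
```

>>> arm_command(linear=[[0.047,-0.037,0],[0.042,-0.043,0],[0.036,-0.048,0],[0.029,-0.053,0],[0.029,-0.053,0]], turn=[[0,0,0.133],[0,0,0.133],[0,0,0.133],[0,0,0],[0,0,0]], fingers=1)

```text
clock: 1.32
ee_pos: [0.3395, -0.3644, 0.2505]
tcp_rot: [3.133, -0.23, 0.001]
ft_force: [0.2, 0.1, 0.5]
width: -0.0
grip_force: 0.0
```

>>> arm_command(linear=[[0.023,-0.057,0],[0.023,-0.057,0],[0.023,-0.057,0],[0.023,-0.057,0],[0.023,-0.057,0]], turn=[[0,0,0],[0,0,0],[0,0,0],[0,0,0],[0,0,0]])

```text
clock: 1.95
ee_pos: [0.4948, -0.0988, 0.2506]
tcp_rot: [3.133, -0.229, 0.001]
ft_force: [0.5, -0.5, -0.2]
width: 0.0001
grip_force: 0.0
```

>>> arm_command(linear=[[0.02,-0.052,0.02],[0.02,-0.052,0.02],[0,0,0.02],[0,0,0],[0,0,0]], turn=[[0,0,0],[0,0,0],[0,0,0],[0,0,0],[0,0,0]])

```text
clock: 2.58
ee_pos: [0.5488, -0.0042, 0.191]
tcp_rot: [3.133, -0.231, 0.001]
ft_force: [0.6, 0.2, -0.4]
width: 0.0
grip_force: 0.0
```

>>> arm_command(linear=[[0.0109,-0.0437,0],[0,0,0.03],[0,0,0.03],[0,0,0.01],[0,0,0]], turn=[[0,0,0],[0,0,0],[0,0,0],[0,0,0],[0,0,0]])

```text
clock: 3.2
ee_pos: [0.566, 0.0375, 0.1208]
tcp_rot: [3.133, -0.231, 0.0]
ft_force: [0.3, -0.1, 1.0]
width: 0.0003
grip_force: 0.0
```

Run:
```python
from h import *
for i in range(3):
    s=monitor.observe(); W=camera('wrist'); print(s['ee_pos'],np.round(s['ft_force'],2))
cv2.imwrite('pics/w.png',W['pixels']); cv2.imwrite('pics/s2.png',cv2.resize(camera('side')['pixels'][190:320,190:350],None,fx=4,fy=4))
```

```text
[0.56602509 0.03745854 0.12083352] [ 0.31 -0.13  0.98]
[0.56626834 0.03753816 0.12133627] [-0.53 -0.35  0.06]
[0.56634731 0.03763964 0.12154615] [ 0.16  0.9  -0.09]
```

View pics/s2.png

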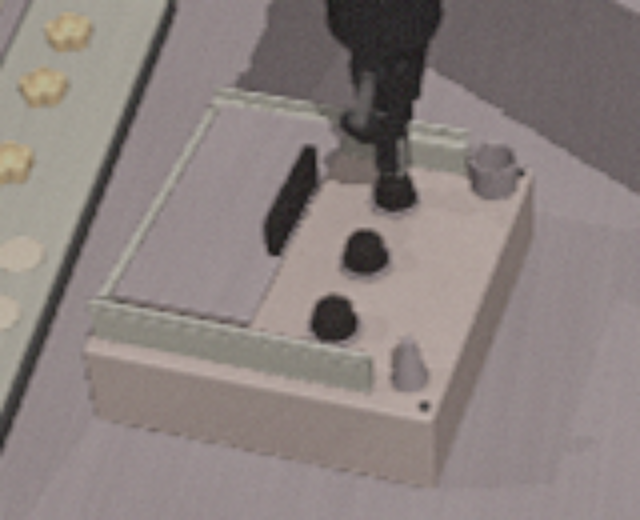

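View pics/w.png

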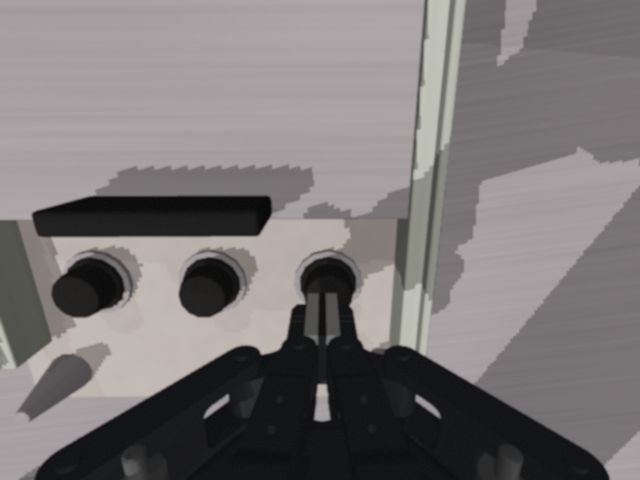

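The fingertips sit squarely over the right-hand boot. In the wrist view the boot is at (328,275) under the tips, and the handle, at (155,215), is clear of the fingers. Next is a light feel, to about 4.5 mm.

>>> arm_command(linear=[[0,0,0.0036],[0,0,0.0036],[0,0,0.0036],[0,0,0.0036],[0,0,0]], turn=[[0,0,0],[0,0,0],[0,0,0],[0,0,0],[0,0,0]])

```text
clock: 4.03
ee_pos: [0.5657, 0.038, 0.1056]
tcp_rot: [3.133, -0.229, -0.001]
ft_force: [-0.3, 0.4, 0.6]
width: -0.0002
grip_force: 0.6
```

```bash
cat > f.py <<'E'
from h import *
F=[]
for i in range(5):
    s=monitor.observe(); F.append(np.r_[s['ee_pos'],s['ft_force']]); camera('wrist')
F=np.array(F); print(s['clock'],np.round(F.mean(0),4),np.round(F[:,5],1))
E
python3 f.py
```

```text
4.225 [ 0.5657  0.038   0.1058 -0.4256  0.3712  0.8636] [0.6 0.5 1.5 1.  0.7]
```

About 0.9 N at a nominal 5 mm depth means it is soft, so this switch is locked in. I'll do a full press at 28 mm/s or slower.

>>> arm_command(linear=[[0,0,0.0032],[0,0,0.0032],[0,0,0.003],[0,0,0],[0,0,0]], turn=[[0,0,0],[0,0,0],[0,0,0],[0,0,0],[0,0,0]])

```text
clock: 4.9
ee_pos: [0.5659, 0.038, 0.0973]
tcp_rot: [3.133, -0.229, 0.001]
ft_force: [-2.6, 0.2, 13.1]
width: -0.0003
grip_force: 6.6
```

>>> arm_command(linear=[[0,0,-0.0037],[0,0,-0.0037],[0,0,-0.0037],[0,0,-0.0037],[0,0,-0.0037]], turn=[[0,0,0],[0,0,0],[0,0,0],[0,0,0],[0,0,0]])

```text
clock: 5.52
ee_pos: [0.5657, 0.038, 0.115]
tcp_rot: [3.133, -0.229, -0.0]
ft_force: [-0.1, 0.5, -0.1]
width: -0.0002
grip_force: 0.0
```

>>> arm_command(linear=[[0,0,0],[0,0,0.0036],[0,0,0.0036],[0,0,0.002],[0,0,0]], turn=[[0,0,0],[0,0,0],[0,0,0],[0,0,0],[0,0,0]])

```text
clock: 6.15
ee_pos: [0.5658, 0.038, 0.1057]
tcp_rot: [3.133, -0.229, -0.0]
ft_force: [-1.8, 0.4, 5.1]
width: 0.0003
grip_force: 2.8
```

```bash
python3 f.py
```

```text
6.35 [ 0.5658  0.038   0.1058 -1.0573  0.4249  5.2514] [5.1 4.6 6.2 4.6 5.7]
```

The same depth now reads 5.3 N, so the right switch is off. On to the middle one.

>>> arm_command(linear=[[0,0,-0.0037],[0,0,-0.014],[0,-0.0325,0],[0,-0.0325,0],[0,0,0.005]], turn=[[0,0,0],[0,0,0],[0,0,0],[0,0,0],[0,0,0]])

```text
clock: 7.02
ee_pos: [0.5755, 0.1039, 0.1192]
tcp_rot: [-3.133, 0.226, -0.002]
ft_force: [-0.4, 0.4, -0.4]
width: 0.0002
grip_force: 0.0
```

>>> arm_command(linear=[[0,0,0.0033],[0,0,0.0033],[0,0,0.0033],[0,0,0.0028],[0,0,0]], turn=[[0,0,0],[0,0,0],[0,0,0],[0,0,0],[0,0,0]])

```text
clock: 7.65
ee_pos: [0.5753, 0.102, 0.1056]
tcp_rot: [3.133, -0.23, -0.0]
ft_force: [0.5, -0.7, 1.3]
width: 0.0001
grip_force: 0.5
```

```bash
python3 f.py
```

```text
7.85 [ 0.5753  0.1022  0.1058  0.2063 -0.5244  1.0823] [1.3 0.8 1.  1.2 1.1]
```

The middle switch reads 1.1 N at the same depth, so it is locked in too. Press it, release and feel again.

>>> arm_command(linear=[[0,0,0.0032],[0,0,0.0032],[0,0,0.003],[0,0,0],[0,0,0]], turn=[[0,0,0],[0,0,0],[0,0,0],[0,0,0],[0,0,0]])

```text
clock: 8.52
ee_pos: [0.5754, 0.1024, 0.0973]
tcp_rot: [-3.133, 0.229, -0.002]
ft_force: [-3.0, -0.4, 12.9]
width: -0.0002
grip_force: 6.7
```

>>> arm_command(linear=[[0,0,-0.0037],[0,0,-0.0037],[0,0,-0.0037],[0,0,-0.0037],[0,0,-0.0037]], turn=[[0,0,0],[0,0,0],[0,0,0],[0,0,0],[0,0,0]])

```text
clock: 9.15
ee_pos: [0.5751, 0.1023, 0.1148]
tcp_rot: [3.133, -0.229, -0.001]
ft_force: [0.6, -0.1, -0.8]
width: -0.0
grip_force: 0.0
```

>>> arm_command(linear=[[0,0,0],[0,0,0.0036],[0,0,0.0036],[0,0,0.002],[0,0,0]], turn=[[0,0,0],[0,0,0],[0,0,0],[0,0,0],[0,0,0]])

```text
clock: 9.78
ee_pos: [0.5753, 0.1023, 0.1056]
tcp_rot: [3.133, -0.229, -0.0]
ft_force: [-1.8, 0.4, 6.0]
width: -0.0001
grip_force: 2.8
```

```bash
python3 f.py
```

```text
9.975 [ 0.5753  0.1023  0.1057 -1.4222 -0.1845  5.813 ] [6.  6.1 6.  4.9 6.1]
```

The middle switch is now off at 5.8 N. On to the left one.

>>> arm_command(linear=[[0,0,-0.0037],[0,0,-0.014],[0,-0.0325,0],[0,-0.0325,0],[0,0,0.005]], turn=[[0,0,0],[0,0,0],[0,0,0],[0,0,0],[0,0,0]])

```text
clock: 10.65
ee_pos: [0.585, 0.1683, 0.119]
tcp_rot: [-3.133, 0.226, -0.002]
ft_force: [-0.1, -0.2, -0.1]
width: -0.0003
grip_force: 0.0
```

>>> arm_command(linear=[[0,0,0.0033],[0,0,0.0033],[0,0,0.0033],[0,0,0.0028],[0,0,0]], turn=[[0,0,0],[0,0,0],[0,0,0],[0,0,0],[0,0,0]])

```text
clock: 11.28
ee_pos: [0.5847, 0.166, 0.1058]
tcp_rot: [3.133, -0.23, -0.0]
ft_force: [-1.4, -4.1, 6.4]
width: 0.0
grip_force: 2.8
```

```bash
python3 f.py
```

```text
11.475 [ 0.5847  0.166   0.1059 -1.7427 -3.889   5.4145] [6.4 4.8 5.7 5.  5.2]
```

It reads 5.4 N, which points to off, but there is also a lateral force of -3.9 N in y. I'll look before trusting it.

Run:
```python
from h import *
s=monitor.observe();print(s['torque'],s['ft_force'])
cv2.imwrite('pics/s3.png',cv2.resize(camera('side')['pixels'][190:320,190:350],None,fx=4,fy=4,interpolation=cv2.INTER_CUBIC))
cv2.imwrite('pics/w3.png',camera('wrist')['pixels'])
```

```text
[-0.6812515   0.33552991  0.01883764] [-2.32103191 -3.75019135  5.1401691 ]
```

View pics/s3.png

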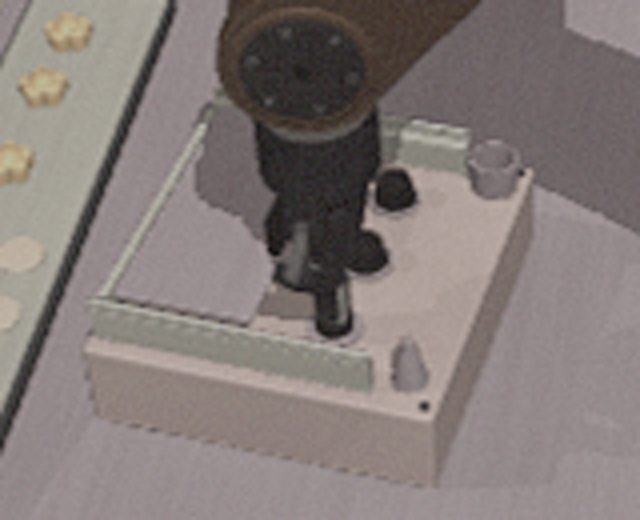

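View pics/w3.png

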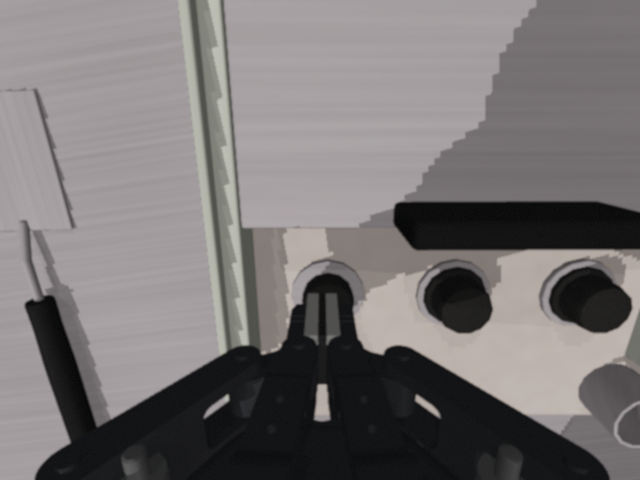

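Nothing but the left boot is being touched: the tips are at (325,300) in the wrist view, with clear gaps to the rail and the nozzle. The side load is probably friction from landing while the arm was still swinging. I'll lift, settle and feel again.

>>> arm_command(linear=[[0,0,-0.0037],[0,0,-0.0056],[0,0.001,0],[0,0,0],[0,0,0]], turn=[[0,0,0],[0,0,0],[0,0,0],[0,0,0],[0,0,0]])

```text
clock: 12.25
ee_pos: [0.5845, 0.1656, 0.1147]
tcp_rot: [3.133, -0.23, -0.001]
ft_force: [0.4, 0.5, 0.3]
width: 0.0002
grip_force: 0.0
```

>>> arm_command(linear=[[0,0,0.0025],[0,0,0.0025],[0,0,0.0025],[0,0,0.0015],[0,0,0]], turn=[[0,0,0],[0,0,0],[0,0,0],[0,0,0],[0,0,0]])

```text
clock: 12.88
ee_pos: [0.5846, 0.1656, 0.1061]
tcp_rot: [3.133, -0.229, 0.0]
ft_force: [-2.3, 0.1, 5.1]
width: 0.0
grip_force: 2.8
```

```bash
python3 f.py
```

```text
13.075 [ 0.5846  0.1657  0.1062 -1.7972 -0.0299  5.672 ] [5.1 6.2 5.4 5.8 5.8]
```

The left switch reads a clean 5.7 N with no side load, so it was already off and I leave it alone. Next I go up and over the handle.

>>> arm_command(linear=[[0,0,-0.0037],[0,0,-0.036],[0,0,-0.036],[0.0424,0.0325,0],[0.0424,0.0325,0]], turn=[[0,0,0],[0,0,0],[0,0,0],[0,0,0],[0,0,0]])

```text
clock: 13.75
ee_pos: [0.6599, 0.0884, 0.1824]
tcp_rot: [3.133, -0.227, 0.002]
ft_force: [-0.6, 0.0, -1.1]
width: 0.0005
grip_force: 0.0
```

>>> arm_command(linear=[[0,0,0],[0,0,0.027],[0,0,0.027],[0,0,0],[0,0,0]], turn=[[0,0,0],[0,0,0],[0,0,0],[0,0,0],[0,0,0]])

```text
clock: 14.38
ee_pos: [0.6592, 0.0894, 0.1286]
tcp_rot: [-3.133, 0.229, -0.001]
ft_force: [0.6, -1.8, 0.2]
width: 0.0002
grip_force: 0.0
```

```bash
python3 f.py
python3 - <<'E'
from h import *
cv2.imwrite('pics/s4.png',cv2.resize(camera('side')['pixels'][190:320,190:350],None,fx=4,fy=4,interpolation=cv2.INTER_CUBIC))
E
```

```text
14.575 [ 0.6593  0.0892  0.1288 -0.0438 -0.2954  0.1871] [ 0.2 -0.2  0.7 -0.1  0.4]
```

View pics/s4.png

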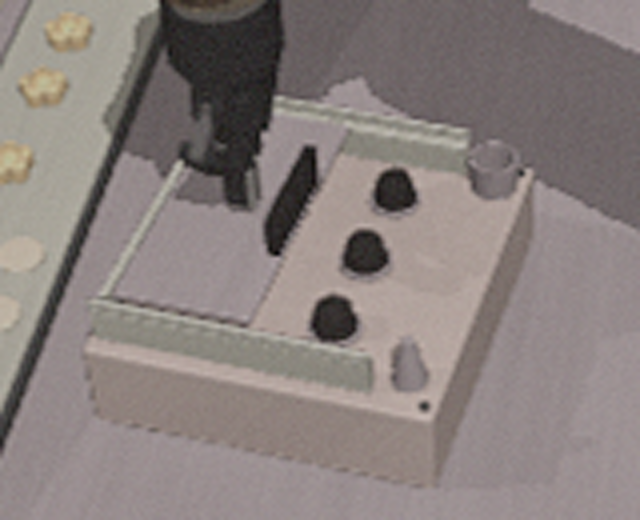

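The fingers are behind the handle and clear of the shutter: tips at (240,200), handle at (290,200). Push forward.

>>> arm_command(linear=[[-0.01,0,0],[-0.01,0,0],[-0.012,0,0],[-0.012,0,0],[-0.012,0,0]], turn=[[0,0,0],[0,0,0],[0,0,0],[0,0,0],[0,0,0]])

```text
clock: 15.3
ee_pos: [0.6028, 0.0971, 0.1277]
tcp_rot: [3.133, -0.229, 0.0]
ft_force: [3.2, -1.6, -2.1]
width: 0.0
grip_force: 1.7
```

>>> arm_command(linear=[[-0.008,0,0],[-0.008,0,0],[-0.006,0,0],[-0.004,0,0],[0,0,0]], turn=[[0,0,0],[0,0,0],[0,0,0],[0,0,0],[0,0,0]])

```text
clock: 15.92
ee_pos: [0.5774, 0.1011, 0.1277]
tcp_rot: [-3.133, 0.23, 0.001]
ft_force: [-0.4, 0.4, -0.3]
width: 0.0001
grip_force: 0.0
```

```bash
python3 f.py
```

```text
16.125 [ 0.5776  0.1011  0.1276  0.1803  0.0808 -0.2778] [-0.3 -0.8  0.2 -0.  -0.4]
```

>>> arm_command(linear=[[-0.003,0,0],[-0.003,0,0],[-0.003,0,0],[-0.003,0,0],[-0.002,0,0]], turn=[[0,0,0],[0,0,0],[0,0,0],[0,0,0],[0,0,0]])

```text
clock: 16.8
ee_pos: [0.5638, 0.103, 0.1277]
tcp_rot: [3.133, -0.229, 0.0]
ft_force: [2.4, 1.0, -2.7]
width: 0.0001
grip_force: 1.5
```

```bash
python3 f.py
python3 - <<'E'
from h import *
cv2.imwrite('pics/s5.png',cv2.resize(camera('side')['pixels'][190:320,190:350],None,fx=4,fy=4,interpolation=cv2.INTER_CUBIC))
E
```

```text
17.0 [ 0.5637  0.103   0.1277  1.0827  0.4855 -0.7185] [-2.7 -1.1  0.3 -0.3  0.1]
```

View pics/s5.png

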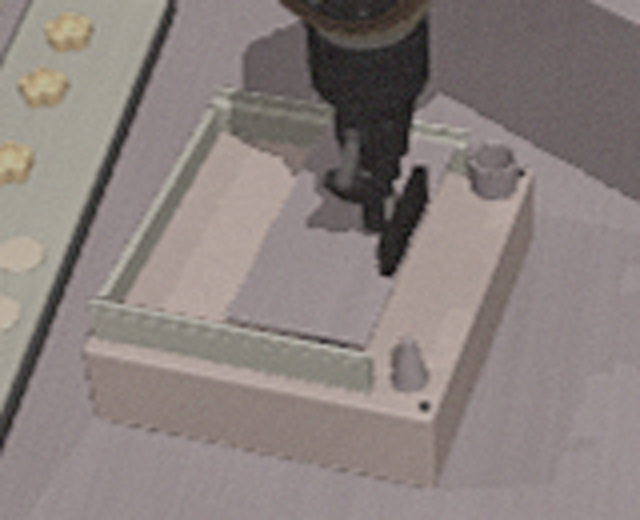

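The shutter's front edge, at (372,345), is close to the rail ends, but the force shows no stop yet. Keep pushing slowly.

>>> arm_command(linear=[[-0.002,0,0],[-0.002,0,0],[-0.002,0,0],[-0.001,0,0],[0,0,0]], turn=[[0,0,0],[0,0,0],[0,0,0],[0,0,0],[0,0,0]])

```text
clock: 17.73
ee_pos: [0.5633, 0.103, 0.128]
tcp_rot: [-3.132, 0.23, -0.023]
ft_force: [33.1, -6.3, -21.0]
width: -0.0002
grip_force: 16.8
```

```bash
python3 f.py
```

```text
17.925 [  0.5633   0.103    0.128   33.2708  -6.4607 -21.3848] [-21.  -21.6 -21.2 -21.9 -21.2]
```

It is on the stop: force rose to 33 N with no further motion. Back off and clear.

>>> arm_command(linear=[[0.004,0,0],[0.006,0,0],[0.012,0,0],[0,0,-0.03],[0,0,-0.05]], turn=[[0,0,0],[0,0,0],[0,0,0],[0,0,0],[0,0,0]])

```text
clock: 18.6
ee_pos: [0.5786, 0.1007, 0.2073]
tcp_rot: [3.133, -0.229, -0.006]
ft_force: [0.2, 0.5, 0.0]
width: 0.0002
grip_force: 0.0
```

>>> arm_command(linear=[[0,0.05,-0.03],[0,0.06,0],[0,0.06,0],[0,0.06,0],[0,0.04,0]], turn=[[0,0,0],[0,0,0],[0,0,0],[0,0,0],[0,0,0]])

```text
clock: 19.23
ee_pos: [0.5391, -0.1689, 0.2379]
tcp_rot: [3.133, -0.231, -0.0]
ft_force: [0.2, 0.7, -0.1]
width: -0.0003
grip_force: 0.0
```

```bash
python3 f.py
python3 - <<'E'
from h import *
T=camera('top');S=camera('side')
for nm,p,b in (('T',T,(265,180,335,225)),('S',S,(265,220,310,275))):
    x0,y0,x1,y1=b
    n,l,st,c=cv2.connectedComponentsWithStats((p['pixels'][y0:y1,x0:x1].max(2)<75).astype(np.uint8))
    for i in range(1,n):
        if st[i,4]<60: continue
        y,x=np.where(l==i); W=np.array([world(p,a+x0,b_+y0) for a,b_ in zip(x,y)])
        print(nm,c[i]+[x0,y0],st[i],np.round(np.median(W[(W[:,2]>.127)&(W[:,2]<.14)],0),4))
cv2.imwrite('pics/e.png',np.hstack([cv2.resize(S['pixels'][190:320,190:350],(400,325)),cv2.resize(T['pixels'][120:250,230:390],(400,325))]))
E
```

```text
19.425 [ 0.5392 -0.1692  0.2377 -0.2513 -0.3181  0.0392] [-0.1 -0.2  0.  -0.1  0.5]
S [290.42767296 244.91823899] [ 20  12  12  27 159] [0.5465 0.1075 0.1326]
```

View pics/e.png

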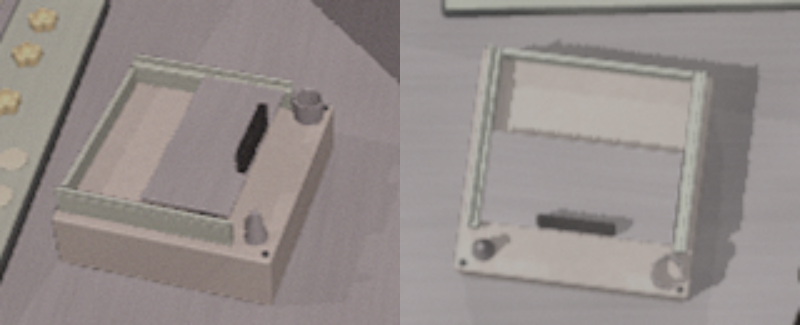

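The handle travelled 78 mm onto its stop, which fits the 0–12 mm starting offset. The shutter covers all three boots, and the nozzle at (484,249) and cutter at (668,270) are standing where they were. The arm is clear, so I hand it in.

```bash
python3 -c "
from station import bot
print(bot.finish_job())"
```

```text
the job is handed in; nothing more can be done
None
```

The job is handed in: the right and middle switches were locked in, so I clicked them off (peak about 13 N) and felt them again to confirm; the left was already off, the shutter is shut on its stop, and the nozzle and cutter still stand in place on the box.

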